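Stack the coin cups away on the tin star

ROBOT

A 7-joint arm with a two-finger parallel gripper is mounted at the origin on the work surface. World frame = base frame: x ahead of the robot, y to its left, z up, the work surface at z = 0. Lengths are in m, angles in rad, forces in N, time in s.
With the tool pointing down it reaches from about 0.425 to 0.825 m from the base axis. Payload 3.6 kg.
Tool frame: the origin (TCP) lies midway between the tips of the shut fingers; the grasp point (between the pads) lies 19 mm behind it; z points along the fingers, y is the line along which they close (so a half turn about z gives the same grasp; the last joint's range is limited). The gripper opens to 85 mm and grips with 20 to 120 N. Pads are 22 mm wide; open, the fingers measure 114 mm over their backs; the gripper's body (76 mm by 85 mm) begins 54 mm behind the grasp point. The pads swing forward as they close: fully open they stand 13 mm farther back than shut.
Start: joints at [-1.141, 0.615, -0.013, 1.423, 0.008, 1.103, -0.04], TCP at [0.287, 0.583, 0.231] pointing down, gripper open.
Joint ranges: [-3.12, 3.12], [-0.3, 2.06], [-1.34, 1.32], [0.26, 2.42], [-1.36, 4.5], [0.01, 1.98], [-2.84, 2.84]. Speed limits (rad/s): [2.79, 2.79, 3.14, 3.14, 3.14, 3.14, 3.14].

INTERFACE

Orientations are given as a unit quaternion [w, x, y, z].
In Python, from rig import manip gives the robot as it stands.
- The arm moves only by the tool jog_arm, never from a script. Its arguments are lists of equal length, an entry for each row: "grip": the finger opening in cm, from 0 to 8.54; "slide": the shift along the tool's x, y, z in cm, a list of three; "roll": the turn about the tool's z in rad. In form: {"grip": [grip, ...], "slide": [[dx, dy, dz], ...], "roll": [roll, ...]}. A call has exactly 8 rows; each row is the pose to reach, as a shift and turn from the pose commanded when the call began, along the tool's axes at that moment; what a row does not reach only later rows make up. A row lasts 1/8 s, in which the tool goes at most 62.5 mm and 10.7 degrees, less where a joint would pass 70% of its speed; a pose out of reach is approached as far as the arm can. A call with a gripper value outside its range is refused whole. The fingers move at their own pace and stop on an object; "force" is the grip in N (left out, the last holds). Time passes only in rows, so rows that repeat a pose let the fingers close, or fill a call up. It gives the time, the measured TCP pose, the force, the opening and the grip force at its end, in the units of the state.
- manip.get_obs(): the state, without advancing time (a new reading comes with each control period).
- manip.grab_frame(name): name is "side" or "top"; returns a dict with "pixels" (420x560x3 uint8, red, green, blue), "vfov" (degrees; the focal length in pixels is half the picture's height over the tangent of half this angle, whatever the lens; pixels are square), "cx", "cy" (the principal point, pixels), "origin" and "rotation" of the camera in the world. Camera axes: x right, y up, looking along -z (the intrinsics and any distortion apply to the point x, -y, -z); pixel columns grow to the right and rows downward; lengths in m; the calibration is good to about 2 mm. A picture is of the moment at which its call begins. There is no depth.
- manip.job_done(): hands the job in; it is judged then, once.
The state is a dict: "t": time; "q": joint angles; "joint_vel": joint speeds; "joint_torque": joint torques, N m; "position": TCP position; "ee_rot": TCP orientation; "wrist_force": force on the tool from outside, world axes, zero at the start; "moment": the same for the moment, N m; "finger_gap": opening from 0.0 (shut) to 1.0 (fully open); "grasp_force": force on a finger pad.
Only numpy, scipy, OpenCV 4.12 (cv2) and the standard library are available. Lean on these libraries where they do the work, as an engineer would, in place of code of your own. Each camera call takes 0.05 s, during which the arm holds its last target. There are 200 camera calls.

TASK

The till is cashed up, so stack the empty clay coin cups away on the star-shaped tin candle holder: the red cup in the holder's ring, the yellow cup on the red, the green cup on the yellow, and the flower-painted skull on top as the lid. Build it where the holder stands, one piece at a time from the bottom up, each sitting level with its foot inside the one below, and let nothing fall over. Leave the blue cup with its coins, the bell, the donkey and the candle standing where they are.

Things in the scene. Friction and masses are not known exactly. Their poses are not given: they have to be found in the camera images.
- star: Star-shaped tin candle holder, fixed to the counter: flat eight-pointed star, 4 mm thick, 136 mm over its points, with a round socket ring in the middle: outside diameter 60 mm, bore 51 mm, rim 14 mm above the counter. A cup's foot fits in the ring with 5 mm play, its shoulder rests on the rim, its origin then 6 mm above the star's. Origin: centre of its underside; z up.
- red_cup: Red clay coin cup, white dots, empty, about 0.15 kg, upright. 60 mm diameter, 44 mm tall: round foot 41 mm across in the lowest 8 mm, straight-sided body above; bore 51 mm, 30 mm deep. Stacked, the foot of the next piece drops into its bore with 5 mm play and that piece's shoulder rests on its rim, 36 mm from origin to origin. Origin: centre of underside; z up; any yaw alike.
- yellow_cup: Yellow glazed clay coin cup with a row of red dots, empty, about 0.15 kg, standing upright. Shape, sizes, stacking and origin as the red cup.
- green_cup: Green glazed clay coin cup with a row of white dots, empty, about 0.15 kg, standing upright. Shape, sizes, stacking and origin as the red cup.
- skull: White clay skull, flowers painted on its crown, about 0.16 kg, 66 mm tall, upright. Foot like the cups' (41 mm, lowest 8 mm); pink collar 59 mm across (z 8 to 13 mm) that rests on a cup's rim, its origin then 36 mm above the cup's; round head 53 mm across, straight-sided from z 26 to 46 mm, grippable from any yaw. Face to its -x. Origin: centre of its underside; z up.
- blue_cup: Blue glazed clay coin cup with yellow dots, still holding coins; stays where it is. Sizes and origin as the red cup.
- bell: Brass hand bell standing on its mouth, 60 mm diameter, with a dark wooden handle on top, 103 mm tall; stays. Origin: centre of its underside.
- donkey: Grey-brown clay donkey with a side basket of toys on either flank, 105 mm long, 68 mm wide, 106 mm tall, head towards its -x; stays. Origin: on the counter under the middle of its belly.
- candle: Cream pillar candle taken out of the holder, 42 mm diameter, 62 mm tall with a short wick; stays. Origin: centre of its underside.

How it is judged:
On the way, in this order (a step that is already met when the one before it is completed fails the run):
1. the red cup sits on the star holder, released (horizontal distance between red_cup and star below 0.009 m and z of red_cup in the frame of star between 0.003 and 0.009 m and angle between red_cup's own z axis and vertical below 0.08 rad and contact force between red_cup and the fingers below 0.3 N), for 0.2 s.
2. the yellow cup sits on the red cup, released (horizontal distance between red_cup and star below 0.009 m and z of red_cup in the frame of star between 0.003 and 0.009 m and angle between each of red_cup, yellow_cup's own z axis and vertical below 0.08 rad and horizontal distance between yellow_cup and red_cup below 0.009 m and z of yellow_cup in the frame of red_cup between 0.033 and 0.039 m and contact force between yellow_cup and the fingers below 0.3 N), for 0.2 s.
3. the green cup sits on the yellow cup, released (horizontal distance between red_cup and star below 0.009 m and z of red_cup in the frame of star between 0.003 and 0.009 m and angle between each of red_cup, yellow_cup, green_cup's own z axis and vertical below 0.08 rad and horizontal distance between yellow_cup and red_cup below 0.009 m and z of yellow_cup in the frame of red_cup between 0.033 and 0.039 m and horizontal distance between green_cup and yellow_cup below 0.009 m and z of green_cup in the frame of yellow_cup between 0.033 and 0.039 m and contact force between green_cup and the fingers below 0.3 N), for 0.2 s.
4. the skull sits on the green cup, released (horizontal distance between red_cup and star below 0.009 m and z of red_cup in the frame of star between 0.003 and 0.009 m and angle between each of red_cup, yellow_cup, green_cup, skull's own z axis and vertical below 0.08 rad and horizontal distance between yellow_cup and red_cup below 0.009 m and z of yellow_cup in the frame of red_cup between 0.033 and 0.039 m and horizontal distance between green_cup and yellow_cup below 0.009 m and z of green_cup in the frame of yellow_cup between 0.033 and 0.039 m and horizontal distance between skull and green_cup below 0.009 m and z of skull in the frame of green_cup between 0.033 and 0.039 m and contact force between skull and the fingers below 0.3 N), for 0.2 s.
At the end, for the whole second after the job is handed in: Red cup in the star's ring, yellow on red, green on yellow, skull on green: each centred within 9 mm over the one below, at its seated height within 3 mm, tilted less than 0.08 rad (4.5 degrees), released and at rest (all of step 4 and contact force between each of red_cup, yellow_cup, green_cup and the fingers below 0.3 N and linear speed of each of red_cup, yellow_cup, green_cup, skull below 0.02 m/s and angular speed of each of red_cup, yellow_cup, green_cup, skull below 0.2 rad/s); the robot touches nothing.
It fails at once if the blue cup, the bell, the donkey or the candle is pushed more than 30 mm from its place or knocked over (distance of any of blue_cup, bell, donkey, candle from where it was at the start of the episode above 0.03 m or angle between any of blue_cup, bell, donkey, candle's own z axis and vertical above 0.6 rad).
It fails at once if a cup of the tower or the skull falls over (tilts more than 40 degrees) (angle between any of red_cup, yellow_cup, green_cup, skull's own z axis and vertical above 0.7 rad).
It also fails if it takes over 118 s, if anything falls off the work surface, if the arm or the gripper's body presses on something with over 40 N, if the wrist force passes 120 N, or if a joint passes its speed limit or range.

## Working session

There is one attempt and no reset: what is moved stays moved. The work goes in short steps, Python scripts to look and compute and a tool call to move; the robot and the scene stay as the last step left them, time stands still between calls to the robot, and variables do not carry over. Pictures are saved under pics/ and viewed, at most 17 in all, crops included, and the job is handed in when it is done.

Besides the shell and the picture viewer there is one more tool, called after "Emit:" as name(argument=value, ...), one argument or row to a line, values as JSON. jog_arm: Moves the arm, as the interface text tells. Its arguments: {"type":"object","properties":{"grip":{"type":"array"},"slide":{"type":"array"},"roll":{"type":"array"},"force":{"type":"number"}},"required":["grip","slide","roll"]}

```bash
mkdir -p pics; ls; python3 - <<'E'
from rig import manip
import cv2
o=manip.get_obs(); print({k:(v if not hasattr(v,'round') else v) for k,v in o.items()})
for n in("side","top"):
    f=manip.grab_frame(n); cv2.imwrite(f"pics/{n}0.png",f["pixels"][:,:,::-1])
    print({k:v for k,v in f.items() if k!="pixels"})
E
```

```text
pics
{'t': 0.0, 'q': array([-1.14051542,  0.61592907, -0.01267666,  1.42494827,  0.00808371,
        1.10341751, -0.04039362]), 'joint_vel': array([ 0.00186768,  0.00036837, -0.00354184,  0.00129911, -0.00014935,
       -0.00046663, -0.00103788]), 'joint_torque': array([-1.73714316e-04, -4.69216955e+01,  2.59079123e-01, -1.71033990e+01,
        9.98977834e-03,  9.49084817e-03, -1.55087122e-05]), 'position': array([0.28629874, 0.58266731, 0.23011524]), 'ee_rot': array([-3.04762391e-04,  2.26353784e-01,  9.74044252e-01, -1.29113574e-03]), 'wrist_force': array([-0.78910362,  0.16942062, -0.1485567 ]), 'moment': array([-0.01318172,  0.02799602,  0.04145255]), 'grasp_force': 0.0, 'finger_gap': 0.9983789350511675}
{'vfov': 44.82419967914909, 'cx': 276.82834354728027, 'cy': 223.66938727353335, 'origin': array([-0.21072677, -0.78679788,  0.65085473]), 'rotation': array([ 0.80006153,  0.46844843, -0.17698213, -0.33035578])}
{'vfov': 55.58764985251566, 'cx': 277.8611822045949, 'cy': 205.748022133671, 'origin': array([0.40977453, 0.01118058, 1.2255616 ]), 'rotation': array([ 0.70859644,  0.02736077, -0.0432103 , -0.70375801])}
```

View pics/side0.png

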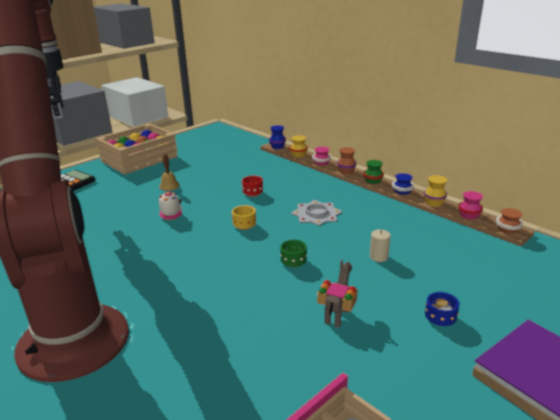

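View pics/top0.png

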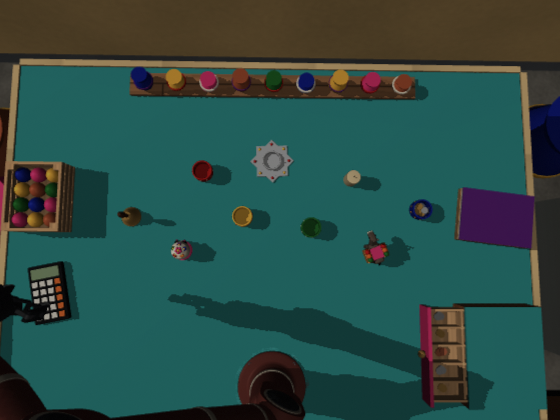

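```bash
cat > h.py <<'E'
from rig import manip
import cv2, numpy as np
from scipy.spatial.transform import Rotation as R
def ray(f,u,v):
    F=210/np.tan(np.radians(f["vfov"]/2)); d=np.array([(u-f["cx"])/F,-(v-f["cy"])/F,-1.])
    return R.from_quat(np.roll(f["rotation"],-1)).apply(d)
def plane(f,u,v,z):
    d=ray(f,u,v); o=f["origin"]; return (o+d*(z-o[2])/d[2])[:2]
def proj(f,p):
    F=210/np.tan(np.radians(f["vfov"]/2)); c=R.from_quat(np.roll(f["rotation"],-1)).inv().apply(np.array(p)-f["origin"])
    return np.array([f["cx"]-F*c[0]/c[2],f["cy"]+F*c[1]/c[2]])
def mask(f):
    h=cv2.cvtColor(f["pixels"],cv2.COLOR_RGB2HSV).astype(int)
    m=~((h[...,0]>80)&(h[...,0]<98)&(h[...,1]>120))
    return m.astype(np.uint8)
def blob(m,u,v,r=26):
    y0,x0=max(v-r,0),max(u-r,0); s=np.ascontiguousarray(m[y0:v+r,x0:u+r])
    n,l,st,_=cv2.connectedComponentsWithStats(s,connectivity=4)
    k=l[r-4:r+4,r-4:r+4]; k=np.bincount(k[k>0]).argmax()
    c=max(cv2.findContours((l==k).astype(np.uint8),cv2.RETR_EXTERNAL,cv2.CHAIN_APPROX_NONE)[0],key=cv2.contourArea)
    c=cv2.convexHull(c); M=cv2.moments(c); x,y,w,hh=cv2.boundingRect(c)
    return M["m10"]/M["m00"]+x0,M["m01"]/M["m00"]+y0,w,hh
E
python3 - <<'E'
from h import *
P={"red":((253,186),(203,171),.026),"yellow":((244,217),(242,216),.026),"green":((293,253),(311,228),.026),"skull":((170,206),(181,250),.034),"star":((317,212),(273,161),.003),"candle":((380,245),(353,178),.031),"blue":((442,309),(420,209),.026)}
fs={n:manip.grab_frame(n) for n in("side","top")}
ms={n:mask(fs[n]) for n in fs}
t=np.vstack([cv2.resize(ms[n]*255,None,fx=.8,fy=.7) for n in fs]); cv2.imwrite("pics/m.png",t)
for k,(s,tp,z) in P.items():
    for n,p in(("side",s),("top",tp)):
        b=blob(ms[n],*p,r=32); w=plane(fs[n],b[0],b[1],z)
        print(k,n,np.round(b,1),np.round(w,4),round(float(np.hypot(*w)),3))
E
```

```text
red side [252.1 185.2  23.   24. ] [0.6364 0.2153] 0.672
red top [202.1 170.6  23.   22. ] [0.6357 0.2157] 0.671
yellow side [243.6 216.6  26.   27. ] [0.4992 0.0932] 0.508
yellow top [241.9 215.9  22.   21. ] [0.4983 0.0928] 0.507
green side [292.9 252.9  28.   28. ] [ 0.466  -0.1141] 0.48
green top [310.6 227.   22.   21. ] [ 0.4663 -0.1146] 0.48
skull side [169.3 197.8  25.   47. ] [0.4205 0.308 ] 0.521
skull top [181.2 249.6  23.   22. ] [0.3966 0.27  ] 0.48
star side [316.1 212.1  52.   27. ] [0.6736 0.0037] 0.674
star top [271.6 160.7  44.   43. ] [0.6733 0.0045] 0.673
candle side [379.3 245.1  22.   34. ] [ 0.6179 -0.2379] 0.662
candle top [351.7 177.9  18.   17. ] [ 0.6165 -0.24  ] 0.662
blue side [441.7 308.4  35.   36. ] [ 0.5236 -0.4502] 0.691
blue top [420.6 209.2  24.   21. ] [ 0.523  -0.4507] 0.69
```

View pics/m.png

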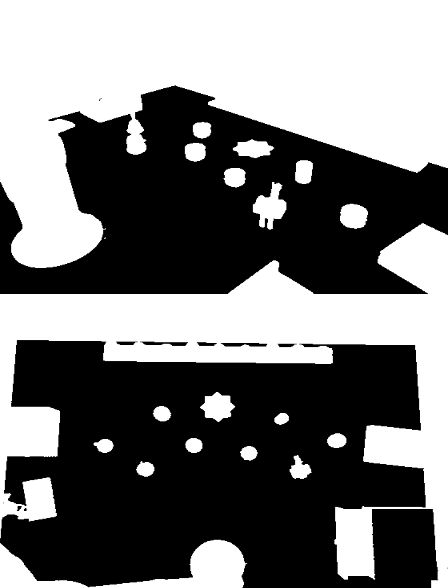

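Every object except the skull agrees across the two views to within about 2 mm. In the side view the skull merges with the bell, so its position comes from the top view alone. Next I move above the red cup, turning the fingers so they close along world x.

Emit:
jog_arm(
  grip=[8.5,8.5,8.5,8.5,8.5,8.5,8.5,8.5],
  slide=[
    [-6,-2.2,0],
    [-12,-4.4,0],
    [-18,-6.6,1],
    [-24,-8.8,3],
    [-30,-11,5],
    [-36,-13.2,7],
    [-42,-15.4,9],
    [-47.6,-17.5,10],
  ],
  roll=[0.15,0.3,0.45,0.6,0.75,0.9,1.05,1.115],
  force=40,
)

```text
t: 1.2
position: [0.6232, 0.2302, 0.1342]
ee_rot: [-0.001, 0.708, 0.706, -0.001]
wrist_force: [0.7, -0.0, -0.5]
finger_gap: 0.997
grasp_force: 0.0
```

```bash
cat >> h.py <<'E'
def delta(x,y,z):
    o=manip.get_obs(); r=R.from_quat(np.roll(o["ee_rot"],-1))
    d=r.inv().apply(np.array([x,y,z])-o["position"])*100
    yx=r.apply([0,1,0]); 
    print("t",round(o["t"],2),"pos",np.round(o["position"],4),"tool z",np.round(r.apply([0,0,1]),3),"y",np.round(yx,3),"delta cm",np.round(d,2),"roll",round(float(np.arctan2(yx[1],yx[0])),3),"gap",round(o["finger_gap"]*8.54,2),"F",np.round(o["wrist_force"],1),"q7",round(o["q"][6],2))
E
python3 -c "
from h import *
delta(.636,.2155,.12)"
```

```text
t 1.2 pos [0.6232 0.2302 0.1342] tool z [-0.002 -0.    -1.   ] y [ 1.    -0.003 -0.002] delta cm [-1.47  1.28  1.42] roll -0.003 gap 8.51 F [ 0.7 -0.  -0.5] q7 -0.2
```

Emit:
jog_arm(
  grip=[8.5,8.5,8.5,8.5,8.5,8.5,8.5,8.5],
  slide=[
    [0,0,0],
    [0,0,0],
    [0,0,1.5],
    [0,0,3],
    [0,0,4.5],
    [0,0,5.5],
    [0,0,6],
    [0,0,6],
  ],
  roll=[0,0,0,0,0,0,0,0],
)

```text
t: 2.2
position: [0.6227, 0.231, 0.0752]
ee_rot: [-0.0, 0.707, 0.707, -0.0]
wrist_force: [-0.3, -0.0, 1.1]
finger_gap: 0.996
grasp_force: 0.0
```

```bash
python3 -c "
from h import *
delta(.636,.2155,.008)
f=manip.grab_frame('side');cv2.imwrite('pics/a.png',cv2.resize(f['pixels'][100:300,150:400,::-1],None,fx=2.5,fy=2.5))"
```

```text
t 2.2 pos [0.6227 0.231  0.0752] tool z [-0. -0. -1.] y [ 1.    -0.001 -0.   ] delta cm [-1.55  1.34  6.71] roll -0.001 gap 8.51 F [-0.3 -0.   1.1] q7 -0.19
```

View pics/a.png

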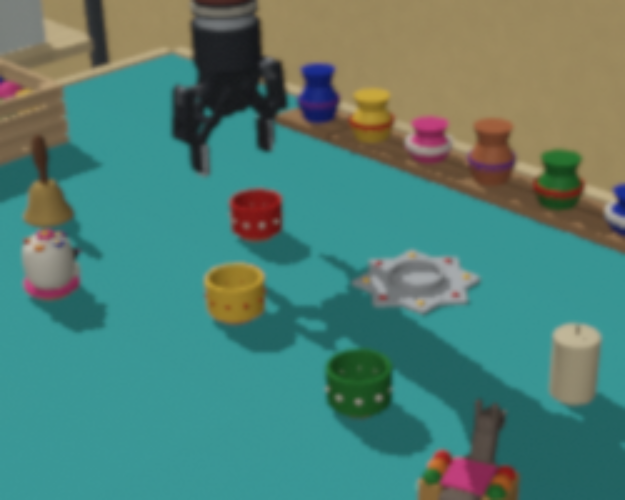

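The picture shows the open gripper at about crop (230,120), up and left of the red cup at (256,215). The last row of the first move was cut short, so I align first and then go down.

Emit:
jog_arm(
  grip=[8.5,8.5,8.5,8.5,8.5,8.5,8.5,8.5],
  slide=[
    [-0.8,0.7,0],
    [-1.55,1.35,0],
    [-1.55,1.35,1.5],
    [-1.55,1.35,3],
    [-1.55,1.35,4.5],
    [-1.55,1.35,6],
    [-1.55,1.35,6.6],
    [-1.55,1.35,6.7],
  ],
  roll=[0,0,0,0,0,0,0,0],
)

```text
t: 3.25
position: [0.636, 0.2156, 0.0079]
ee_rot: [-0.0, 0.707, 0.707, -0.0]
wrist_force: [-0.7, -1.0, 1.0]
finger_gap: 0.996
grasp_force: 0.0
```

Emit:
jog_arm(
  grip=[5,5,5,5,5,5,5,5],
  slide=[
    [0,0,0],
    [0,0,0],
    [0,0,0],
    [0,0,0],
    [0,0,0],
    [0,0,0],
    [0,0,0],
    [0,0,0],
  ],
  roll=[0,0,0,0,0,0,0,0],
  force=40,
)

```text
t: 4.25
position: [0.6369, 0.2158, 0.0096]
ee_rot: [0.0, 0.707, 0.707, 0.001]
wrist_force: [-1.5, -0.2, 5.6]
finger_gap: 0.695
grasp_force: 43.9
```

```bash
python3 -c "
from h import *
delta(.6735,.004,.10)
f=manip.grab_frame('side');cv2.imwrite('pics/b.png',cv2.resize(f['pixels'][130:260,180:340,::-1],None,fx=4,fy=4))"
```

```text
t 4.25 pos [0.6369 0.2158 0.0096] tool z [ 0.002  0.001 -1.   ] y [ 1.    -0.001  0.002] delta cm [-21.17   3.69  -9.05] roll -0.001 gap 5.93 F [-1.5 -0.2  5.6] q7 -0.15
```

View pics/b.png

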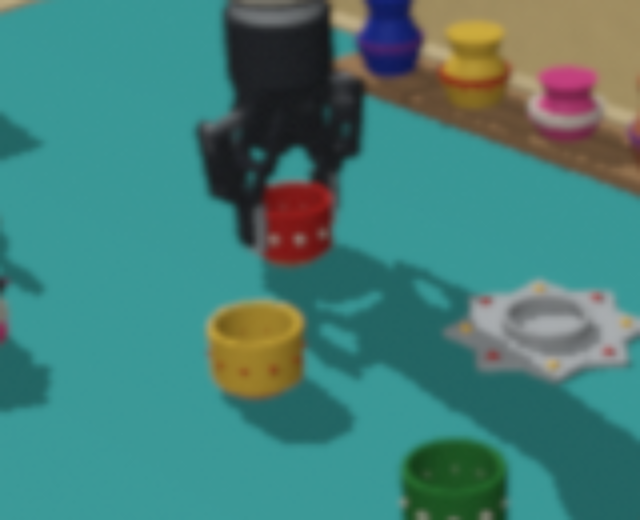

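Red is gripped: the opening reads 5.93 cm against 6.0, and the picture shows the finger at crop (250,230) on the cup wall with the cup level. Next I lift it.

Emit:
jog_arm(
  grip=[5,5,5,5,5,5,5,5],
  slide=[
    [0,0,-1],
    [0,0,-3],
    [0,0,-5],
    [-1,0,-6.5],
    [-3,0.5,-7],
    [-6,1,-7],
    [-9.5,1.5,-7],
    [-13,2,-7],
  ],
  roll=[0,0,0,0,0,0,0,0],
)

```text
t: 5.3
position: [0.6559, 0.0818, 0.0782]
ee_rot: [0.0, 0.708, 0.706, -0.001]
wrist_force: [0.9, -0.5, -2.2]
finger_gap: 0.697
grasp_force: 43.7
```

Emit:
jog_arm(
  grip=[5,5,5,5,5,5,5,5],
  slide=[
    [-3,0.7,0],
    [-5.5,1.3,0],
    [-7.2,1.6,0],
    [-8,1.7,0],
    [-8.1,1.75,0],
    [-8.1,1.75,0],
    [-8.1,1.75,0],
    [-8.1,1.75,0],
  ],
  roll=[0,0,0,0,0,0,0,0],
)

```text
t: 6.3
position: [0.6735, 0.0055, 0.0785]
ee_rot: [-0.0, 0.707, 0.707, 0.0]
wrist_force: [-0.3, 0.9, -2.0]
finger_gap: 0.696
grasp_force: 43.7
```

```bash
python3 - <<'E'
from h import *
delta(.6735,.004,.0165)
fs={n:manip.grab_frame(n) for n in("side","top")}
p=manip.get_obs()["position"]
for n,f in fs.items():
    h=cv2.cvtColor(f["pixels"],cv2.COLOR_RGB2HSV)
    u,v=proj(f,p).astype(int); s=h[v-35:v+35,u-35:u+35].astype(int)
    m=(((s[...,0]<8)|(s[...,0]>172))&(s[...,1]>150)&(s[...,2]>50)).astype(np.uint8)
    n2,l,st,_=cv2.connectedComponentsWithStats(m); k=1+st[1:,4].argmax()
    hull=cv2.convexHull(np.argwhere(l==k)[:,::-1].astype(np.int32)); M=cv2.moments(hull)
    c=np.array([M["m10"],M["m01"]])/M["m00"]+[u-35,v-35]
    print(n,st[k],c,plane(f,*c,p[2]-.009+.026), proj(f,[p[0],p[1],p[2]-.009+.026]))
s=fs["side"]["pixels"][120:260,220:400,::-1];cv2.imwrite('pics/c.png',cv2.resize(s,None,fx=4,fy=4))
E
```

```text
t 6.3 pos [0.6735 0.0055 0.0785] tool z [-0.  0. -1.] y [ 1.  0. -0.] delta cm [-0.15  0.    6.2 ] roll 0.0 gap 5.94 F [-0.3  0.9 -2. ] q7 0.13
side [ 30  18  18  23 304] [318.77057613 179.72530864] [0.6803237  0.00224961] [316.17823847 180.25114562]
top [  4   0  30  64 841] [254.56959425 150.33299093] [0.68337794 0.05433451] [271.63523895 153.88345622]
```

View pics/c.png

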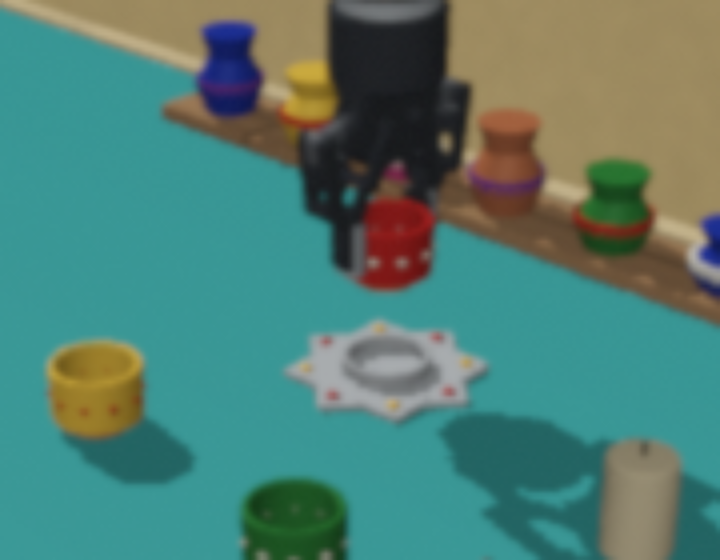

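Red hangs level at crop (390,240), directly over the ring at (390,365). I lower it now.

Emit:
jog_arm(
  grip=[5,5,5,5,5,5,5,5],
  slide=[
    [-0.15,0,1],
    [-0.15,0,2.2],
    [-0.15,0,3.4],
    [-0.15,0,4.4],
    [-0.15,0,5.2],
    [-0.15,0,5.8],
    [-0.15,0,6.2],
    [-0.15,0,6.2],
  ],
  roll=[0,0,0,0,0,0,0,0],
)

```text
t: 7.4
position: [0.6734, 0.0031, 0.0163]
ee_rot: [-0.0, 0.707, 0.707, -0.0]
wrist_force: [0.9, -0.0, -2.1]
finger_gap: 0.697
grasp_force: 43.7
```

```bash
python3 -c "
from h import *
delta(.6735,.004,.0145)"
```

```text
t 7.4 pos [0.6734 0.0031 0.0163] tool z [-0. -0. -1.] y [ 1.    -0.001 -0.   ] delta cm [0.09 0.01 0.18] roll -0.001 gap 5.95 F [ 0.9 -0.  -2.1] q7 0.15
```

Emit:
jog_arm(
  grip=[5,5,5,5,5,6.2,7,8],
  slide=[
    [0.05,0,0.1],
    [0.05,0,0.15],
    [0.05,0,0.2],
    [0.05,0,0.2],
    [0.05,0,0.2],
    [0.05,0,0.2],
    [0.05,0,0.2],
    [0.05,0,0.2],
  ],
  roll=[0,0,0,0,0,0,0,0],
)

```text
t: 8.4
position: [0.6735, 0.0035, 0.0142]
ee_rot: [0.0, 0.707, 0.707, -0.0]
wrist_force: [0.3, -0.8, 0.2]
finger_gap: 0.938
grasp_force: 0.0
```

```bash
python3 - <<'E'
from h import *
delta(.4987,.093,.10)
f=manip.grab_frame("side")
cv2.imwrite('pics/d.png',cv2.resize(f["pixels"][150:260,240:390,::-1],None,fx=4,fy=4))
E
```

```text
t 8.4 pos [0.6735 0.0035 0.0142] tool z [-0. -0. -1.] y [ 1.    -0.001 -0.   ] delta cm [  8.93 -17.49  -8.58] roll -0.001 gap 8.01 F [ 0.3 -0.8  0.2] q7 0.15
```

View pics/d.png

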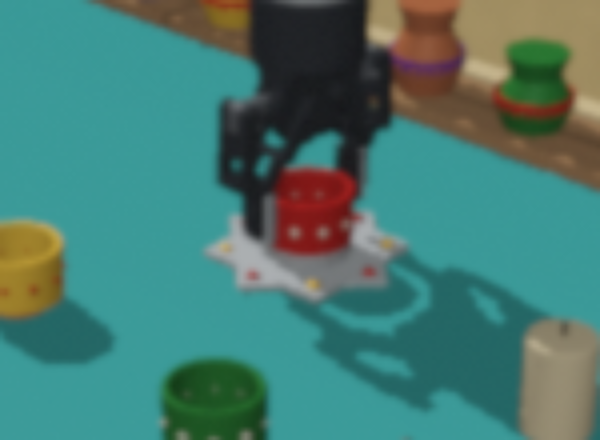

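Red sits level on the star at crop (315,215), released. Next is yellow: I rise, then cross to it.

Emit:
jog_arm(
  grip=[8.5,8.5,8.5,8.5,8.5,8.5,8.5,8.5],
  slide=[
    [0,0,-1.5],
    [0,0,-4],
    [0,0,-6.5],
    [0.5,-1,-8],
    [2.5,-5,-8],
    [5,-10,-8],
    [7,-14,-8],
    [8.6,-16.9,-8],
  ],
  roll=[0,0,0,0,0,0,0,0],
)

```text
t: 9.45
position: [0.5016, 0.0911, 0.0949]
ee_rot: [-0.001, 0.707, 0.707, -0.0]
wrist_force: [0.0, -0.3, 0.2]
finger_gap: 1.0
grasp_force: 0.0
```

```bash
python3 - <<'E'
from h import *
f=manip.grab_frame("side")
f=manip.grab_frame("side")
b=blob(mask(f),317,205,34);print(b)
h=cv2.cvtColor(f["pixels"],cv2.COLOR_RGB2HSV)[175:225,290:345].astype(int)
m=(((h[...,0]<8)|(h[...,0]>172))&(h[...,1]>150)&(h[...,2]>50)).astype(np.uint8)
n2,l,st,_=cv2.connectedComponentsWithStats(m); k=1+st[1:,4].argmax()
M=cv2.moments(cv2.convexHull(np.argwhere(l==k)[:,::-1].astype(np.int32)))
c=np.array([M["m10"],M["m01"]])/M["m00"]+[290,175]; print(st[k],c,plane(f,*c,.032))
delta(.4987,.093,.008)
E
```

```text
(316.42753623188406, 209.032474503489, 52, 35)
[ 17  18  21  20 348] [316.87629839 202.45892351] [0.67452671 0.0024313 ]
t 9.55 pos [0.4996 0.0927 0.0946] tool z [-0.006  0.002 -1.   ] y [ 1.     0.004 -0.006] delta cm [ 0.01 -0.04  8.66] roll 0.004 gap 8.52 F [ 0.7 -0.2 -0.9] q7 0.01
```

Emit:
jog_arm(
  grip=[8.5,8.5,8.5,8.5,8.5,8.5,8.5,8.5],
  slide=[
    [0,0,1],
    [0,0,3],
    [0,0,5],
    [0,0,6.5],
    [0,0,7.6],
    [0,0,8.3],
    [0,0,8.6],
    [0,0,8.6],
  ],
  roll=[0,0,0,0,0,0,0,0],
)

```text
t: 10.55
position: [0.5048, 0.0897, 0.0086]
ee_rot: [0.0, 0.707, 0.707, 0.0]
wrist_force: [-0.3, -0.2, 0.4]
finger_gap: 0.994
grasp_force: 0.0
```

Emit:
jog_arm(
  grip=[5,5,5,5,5,5,5,5],
  slide=[
    [0,0,0],
    [0,0,0],
    [0,0,0],
    [0,0,0],
    [0,0,0],
    [0,0,0],
    [0,0,-0.3],
    [0,0,-1],
  ],
  roll=[0,0,0,0,0,0,0,0],
)

```text
t: 11.55
position: [0.5047, 0.0897, 0.0185]
ee_rot: [0.0, 0.707, 0.707, -0.0]
wrist_force: [-0.6, -0.0, -1.2]
finger_gap: 0.676
grasp_force: 49.7
```

```bash
python3 -c "
from h import *
delta(.674,.0033,.10)"
```

```text
t 11.55 pos [0.5047 0.0897 0.0185] tool z [ 0. -0. -1.] y [ 1.    -0.001  0.   ] delta cm [-8.63 16.94 -8.14] roll -0.001 gap 5.78 F [-0.6 -0.  -1.2] q7 0.04
```

Emit:
jog_arm(
  grip=[5,5,5,5,5,5,5,5],
  slide=[
    [0,0,-1],
    [0,0,-2.5],
    [0,0,-4],
    [0,0,-6],
    [0,0,-7.5],
    [0,0,-8.2],
    [0,0,-8.2],
    [0,0,-8.2],
  ],
  roll=[0,0,0,0,0,0,0,0],
)

```text
t: 12.55
position: [0.5041, 0.0897, 0.1]
ee_rot: [-0.0, 0.707, 0.707, -0.001]
wrist_force: [0.3, -0.4, -1.6]
finger_gap: 0.682
grasp_force: 49.7
```

```bash
python3 - <<'E'
from h import *
delta(.674,.0033,.10)
fs={n:manip.grab_frame(n) for n in("side","top")}
p=manip.get_obs()["position"]
f=fs["side"]; u,v=proj(f,p).astype(int); print(u,v)
a=cv2.resize(f["pixels"][v-50:v+40,u-50:u+50,::-1],None,fx=4,fy=4)
f=fs["top"]; u,v=proj(f,p).astype(int); print(u,v)
b=cv2.resize(f["pixels"][v-45:v+45,u-45:u+45,::-1],None,fx=4,fy=4)
cv2.imwrite("pics/e.png",np.hstack([a,b]))
E
```

```text
t 12.55 pos [0.5041 0.0897 0.1   ] tool z [-0.001 -0.    -1.   ] y [ 1.    -0.001 -0.001] delta cm [-8.62 17.   -0.02] roll -0.001 gap 5.82 F [ 0.3 -0.4 -1.6] q7 0.01
244 190
241 211
```

View pics/e.png

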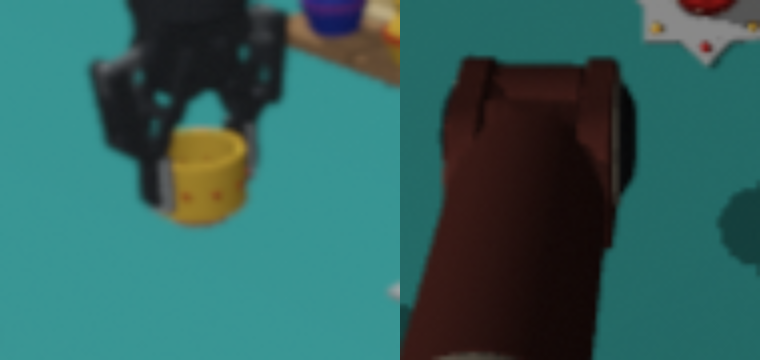

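Yellow is held level: side crop cup at (205,175), fingers on both sides. It sits about +3 mm in y from the TCP, so I place the TCP at y≈0.

Emit:
jog_arm(
  grip=[5,5,5,5,5,5,5,5],
  slide=[
    [-1,1.9,0],
    [-2.8,5.3,0],
    [-5,9.5,0],
    [-7,13.3,0],
    [-8.3,15.7,0],
    [-8.9,16.9,0],
    [-8.95,17,0],
    [-8.95,17,0],
  ],
  roll=[0,0,0,0,0,0,0,0],
)

```text
t: 13.65
position: [0.6735, 0.0007, 0.0997]
ee_rot: [-0.001, 0.707, 0.707, -0.001]
wrist_force: [-0.6, 0.2, -1.6]
finger_gap: 0.678
grasp_force: 49.8
```

Emit:
jog_arm(
  grip=[5,5,5,5,5,5,5,5],
  slide=[
    [0,0,0.5],
    [0,0,1],
    [0,0,1.8],
    [0,0,2.4],
    [0,0,2.8],
    [0,0,3],
    [0,0,3],
    [0,0,3],
  ],
  roll=[0,0,0,0,0,0,0,0],
)

```text
t: 14.65
position: [0.6747, 0.0, 0.0707]
ee_rot: [0.0, 0.707, 0.707, 0.0]
wrist_force: [-0.0, -0.7, -0.9]
finger_gap: 0.679
grasp_force: 49.8
```

```bash
python3 - <<'E'
from h import *
delta(.674,.0,.052)
f=manip.grab_frame("side"); 
cv2.imwrite("pics/f.png",cv2.resize(f["pixels"][140:240,260:380,::-1],None,fx=5,fy=5))
E
```

```text
t 14.65 pos [0.6747 0.     0.0707] tool z [ 0. -0. -1.] y [ 1.    -0.001  0.   ] delta cm [-0.   -0.07  1.87] roll -0.001 gap 5.8 F [-0.  -0.7 -0.9] q7 0.14
```

View pics/f.png

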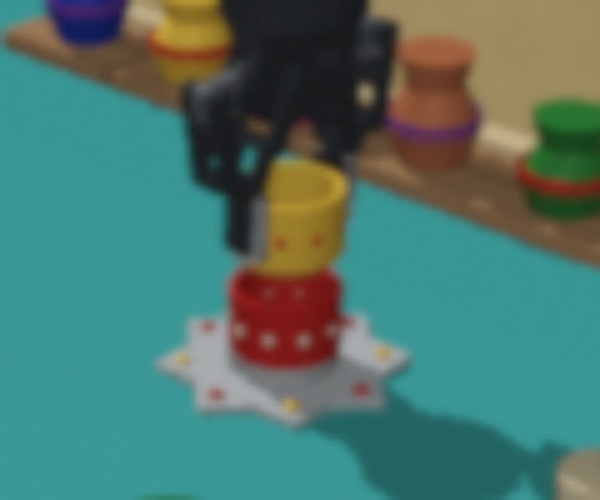

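Yellow hangs level at crop (300,220), above red at (286,315), apparently 1–2 px to the right of it. I measure that offset before seating it.

```bash
cat >> h.py <<'E'
def redge(f,hue,v0,v1,u0,u1):
    """median sub-pixel (left,right) edge of a hue band over rows"""
    h=cv2.cvtColor(f["pixels"],cv2.COLOR_RGB2HSV)[v0:v1,u0:u1].astype(int)
    m=(abs((h[...,0]-hue+90)%180-90)<9)&(h[...,1]>130)&(h[...,2]>40)
    e=[(np.flatnonzero(r)[0],np.flatnonzero(r)[-1]) for r in m if r.sum()>5]
    return np.round(np.array(e)+u0,0)[:,0].tolist(),(np.array(e)+u0)[:,1].tolist()
E
python3 - <<'E'
from h import *
f=manip.grab_frame("side")
print("yellow",redge(f,23,172,195,300,345)); print("red",redge(f,0,195,214,296,345))
R_=f["rotation"]; r=R.from_quat(np.roll(R_,-1)); print("right",r.apply([1,0,0]))
for z in(.03,.06,.09): print(z,proj(f,[.674,.003,z]),proj(f,[.674+.03*r.apply([1,0,0])[0],.003+.03*r.apply([1,0,0])[1],z]))
E
```

```text
yellow ([314, 313, 313, 313, 313, 313, 313, 314, 314, 314, 314, 314, 314, 314, 314, 314, 314, 314, 313, 313, 311, 312], [327, 327, 328, 328, 328, 328, 328, 328, 328, 328, 328, 327, 327, 327, 327, 327, 327, 326, 326, 325, 324, 322])
red ([307, 307, 306, 306, 306, 307, 307, 307, 307, 307, 309, 309, 308, 307, 307, 308, 309, 311], [326, 326, 327, 327, 326, 326, 326, 326, 327, 327, 325, 324, 325, 326, 326, 326, 325, 323])
right [ 0.71908476 -0.69442391 -0.0263161 ]
0.03 [316.56960658 203.13579427] [328.03207548 202.86843905]
0.06 [316.71544131 192.86422939] [328.3079903  192.59077463]
0.09 [316.86462185 182.35700888] [328.59023722 182.07724343]
```

Emit:
jog_arm(
  grip=[5,5,5,5,5,5,5,5],
  slide=[
    [0.1,-0.1,0.2],
    [0.1,-0.1,0.6],
    [0.1,-0.1,1],
    [0.1,-0.1,1.3],
    [0.1,-0.1,1.5],
    [0.1,-0.1,1.7],
    [0.1,-0.1,1.8],
    [0.1,-0.1,1.8],
  ],
  roll=[0,0,0,0,0,0,0,0],
)

```text
t: 15.75
position: [0.6735, 0.001, 0.0524]
ee_rot: [-0.0, 0.707, 0.707, -0.0]
wrist_force: [-0.8, 0.4, -1.6]
finger_gap: 0.679
grasp_force: 49.8
```

Emit:
jog_arm(
  grip=[5,5,5,5,5,5,5,5],
  slide=[
    [0,0,0.1],
    [0,0,0.1],
    [0,0,0.15],
    [0,0,0.2],
    [0,0,0.2],
    [0,0,0.2],
    [0,0,0.2],
    [0,0,0.2],
  ],
  roll=[0,0,0,0,0,0,0,0],
)

```text
t: 16.75
position: [0.6736, 0.0011, 0.0512]
ee_rot: [0.0, 0.707, 0.707, 0.0]
wrist_force: [-1.8, -0.1, 5.3]
finger_gap: 0.68
grasp_force: 50.6
```

Contact at TCP z 0.051 matches the seated height. I release slowly, then rise straight up.

Emit:
jog_arm(
  grip=[5.9,6.2,6.6,7,7.5,8,8,8],
  slide=[
    [0,0,0],
    [0,0,0],
    [0,0,0],
    [0,0,0],
    [0,0,0],
    [0,0,0],
    [0,0,0],
    [0,0,0],
  ],
  roll=[0,0,0,0,0,0,0,0],
)

```text
t: 17.75
position: [0.6735, 0.0011, 0.0505]
ee_rot: [0.0, 0.707, 0.707, -0.0]
wrist_force: [-0.6, -0.8, 0.5]
finger_gap: 0.938
grasp_force: 0.0
```

Emit:
jog_arm(
  grip=[8,8.5,8.5,8.5,8.5,8.5,8.5,8.5],
  slide=[
    [0,0,-0.5],
    [0,0,-2],
    [0,0,-4],
    [0,0,-5.5],
    [0,0,-6],
    [-1,-1.5,-6],
    [-3,-5,-6],
    [-5,-9,-6],
  ],
  roll=[0,0,0,0,0,0,0,0],
)

```text
t: 18.75
position: [0.5826, -0.0493, 0.1103]
ee_rot: [0.0, 0.707, 0.707, -0.0]
wrist_force: [1.9, -0.8, -0.1]
finger_gap: 0.999
grasp_force: 0.0
```

```bash
python3 - <<'E'
from h import *
f=manip.grab_frame("side"); f=manip.grab_frame("side")
print("yellow",redge(f,23,172,202,300,345)); print("red",redge(f,0,195,214,296,345))
cv2.imwrite("pics/g.png",cv2.resize(f["pixels"][140:260,250:370,::-1],None,fx=4,fy=4))
delta(.466,-.1143,.10)
E
```

```text
yellow ([309, 307, 306, 306, 306, 306, 306, 306, 306, 306, 306, 306, 306, 306, 306, 306, 306, 307, 308, 310, 314], [316, 326, 326, 327, 327, 327, 327, 326, 327, 326, 326, 326, 326, 326, 326, 326, 327, 326, 325, 323, 319])
red ([307, 307, 307, 307, 309, 309, 308, 307, 307, 308, 309, 311], [326, 326, 327, 327, 325, 324, 325, 326, 326, 326, 325, 323])
t 18.85 pos [ 0.5777 -0.0528  0.1102] tool z [-0.008 -0.002 -1.   ] y [ 1.    -0.007 -0.008] delta cm [ -6.23 -11.11   1.12] roll -0.007 gap 8.49 F [ 0.1 -1.  -1.3] q7 0.23
```

View pics/g.png

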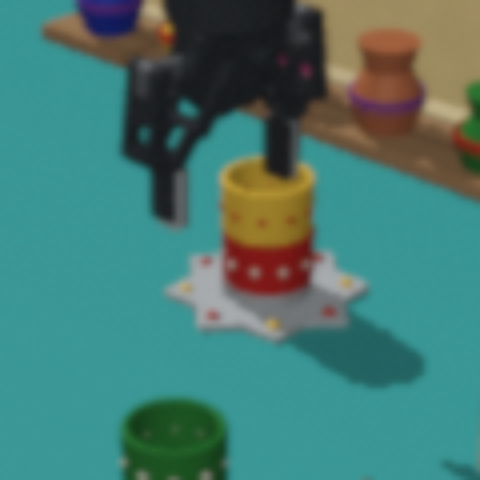

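The stack is good: yellow at crop (267,205) is centred on red at (267,265). The command works out as exactly the pose I asked for, so I reckon from that and end each move with settling rows. Next is green.

Emit:
jog_arm(
  grip=[8.5,8.5,8.5,8.5,8.5,8.5,8.5,8.5],
  slide=[
    [-1.6,-3,0],
    [-3.3,-6,1],
    [-4.9,-9,2],
    [-6,-11,3],
    [-6.55,-11.75,4],
    [-6.55,-11.75,4],
    [-6.55,-11.75,4],
    [-6.55,-11.75,4],
  ],
  roll=[0,0,0,0,0,0,0,0],
)

```text
t: 19.85
position: [0.4671, -0.1137, 0.0707]
ee_rot: [0.001, 0.707, 0.707, 0.001]
wrist_force: [-0.9, 0.5, -0.4]
finger_gap: 0.996
grasp_force: 0.0
```

```bash
python3 -c "
from h import *
delta(.466,-.1143,.008)"
```

```text
t 19.85 pos [ 0.4671 -0.1137  0.0707] tool z [ 0.001 -0.    -1.   ] y [1.    0.001 0.001] delta cm [-0.06 -0.12  6.27] roll 0.001 gap 8.51 F [-0.9  0.5 -0.4] q7 0.41
```

Emit:
jog_arm(
  grip=[8.5,8.5,8.5,8.5,8.5,8.5,8.5,8.5],
  slide=[
    [0,0,1],
    [0,0,2.2],
    [0,0,3.5],
    [0,0,4.6],
    [0,0,5.5],
    [0,0,6],
    [0,0,6.2],
    [0,0,6.2],
  ],
  roll=[0,0,0,0,0,0,0,0],
)

```text
t: 20.85
position: [0.466, -0.1143, 0.0086]
ee_rot: [0.0, 0.707, 0.707, 0.0]
wrist_force: [-0.2, -0.1, 1.1]
finger_gap: 0.997
grasp_force: 0.0
```

Emit:
jog_arm(
  grip=[5,5,5,5,5,5,5,5],
  slide=[
    [0,0,0],
    [0,0,0],
    [0,0,0],
    [0,0,0],
    [0,0,0],
    [0,0,0],
    [0,0,0],
    [0,0,0],
  ],
  roll=[0,0,0,0,0,0,0,0],
)

```text
t: 21.85
position: [0.4665, -0.1144, 0.0093]
ee_rot: [0.001, 0.707, 0.707, 0.0]
wrist_force: [-0.1, 0.8, 4.6]
finger_gap: 0.691
grasp_force: 43.0
```

Emit:
jog_arm(
  grip=[5,5,5,5,5,5,5,5],
  slide=[
    [0,0,-1],
    [0,0,-3],
    [0,0,-5],
    [0,0,-7.5],
    [0,0,-10],
    [0,0,-12],
    [0,0,-13],
    [0,0,-13],
  ],
  roll=[0,0,0,0,0,0,0,0],
)

```text
t: 22.85
position: [0.4659, -0.1142, 0.1389]
ee_rot: [0.0, 0.707, 0.707, 0.0]
wrist_force: [-0.3, -0.1, -2.2]
finger_gap: 0.692
grasp_force: 43.8
```

```bash
python3 -c "
from h import *
delta(.674,.003,.138)"
```

```text
t 22.85 pos [ 0.4659 -0.1142  0.1389] tool z [ 0.001 -0.    -1.   ] y [ 1.    -0.001  0.001] delta cm [11.74 20.8   0.1 ] roll -0.001 gap 5.91 F [-0.3 -0.1 -2.2] q7 0.37
```

Emit:
jog_arm(
  grip=[5,5,5,5,5,5,5,5],
  slide=[
    [1.2,2.1,0],
    [3.4,6,0],
    [6,10.6,0],
    [8.5,15,0],
    [10.5,18.6,0],
    [11.5,20.4,0],
    [11.75,20.8,0],
    [11.75,20.8,0],
  ],
  roll=[0,0,0,0,0,0,0,0],
)

```text
t: 23.85
position: [0.6728, 0.0024, 0.1373]
ee_rot: [-0.001, 0.708, 0.707, -0.001]
wrist_force: [0.1, -0.2, -2.4]
finger_gap: 0.696
grasp_force: 43.8
```

Emit:
jog_arm(
  grip=[5,5,5,5,5,5,5,5],
  slide=[
    [0,0,0],
    [0,0,0.5],
    [0,0,1.3],
    [0,0,2.2],
    [0,0,3],
    [0,0,3.4],
    [0,0,3.5],
    [0,0,3.5],
  ],
  roll=[0,0,0,0,0,0,0,0],
)

```text
t: 24.85
position: [0.6742, 0.003, 0.1036]
ee_rot: [0.0, 0.707, 0.707, 0.0]
wrist_force: [-0.0, 0.9, -1.4]
finger_gap: 0.69
grasp_force: 43.8
```

```bash
python3 - <<'E'
from h import *
delta(.6737,.003,.088)
f=manip.grab_frame("side")
print("green",redge(f,60,155,190,300,345)); print("yellow",redge(f,23,177,205,300,345))
cv2.imwrite("pics/i.png",cv2.resize(f["pixels"][130:240,260,None,::-1] if 0 else f["pixels"][130:240,255:375,::-1],None,fx=5,fy=5))
E
```

```text
t 24.85 pos [0.6742 0.003  0.1036] tool z [ 0. -0. -1.] y [ 1.    -0.001  0.   ] delta cm [-0.   -0.05  1.56] roll -0.001 gap 5.9 F [-0.   0.9 -1.4] q7 0.13
green ([313, 313, 312, 312, 313, 313, 313, 313, 313, 313, 313, 313, 313, 313, 313, 313, 313, 313, 313, 313], [326, 327, 327, 327, 328, 327, 327, 327, 327, 327, 326, 326, 326, 327, 327, 326, 326, 325, 323, 321])
yellow ([307, 306, 306, 306, 306, 306, 306, 306, 306, 306, 306, 306, 306, 306, 306, 306, 306, 308, 310], [326, 326, 326, 327, 327, 326, 326, 327, 326, 326, 326, 326, 326, 326, 326, 327, 326, 325, 323])
```

View pics/i.png

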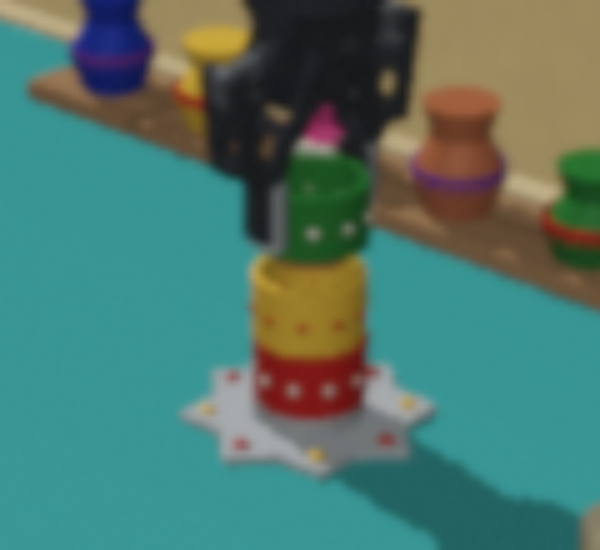

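Green hangs level at crop (325,205) over yellow at (310,305). Their right edges agree to 0.5 px. I lower it to contact.

Emit:
jog_arm(
  grip=[5,5,5,5,5,5,5,5],
  slide=[
    [0,0,0.3],
    [0,0,0.6],
    [0,0,0.9],
    [0,0,1.2],
    [0,0,1.4],
    [0,0,1.5],
    [0,0,1.55],
    [0,0,1.55],
  ],
  roll=[0,0,0,0,0,0,0,0],
)

```text
t: 25.9
position: [0.6741, 0.003, 0.088]
ee_rot: [0.0, 0.707, 0.707, 0.0]
wrist_force: [-0.1, -0.5, -1.8]
finger_gap: 0.693
grasp_force: 43.8
```

Emit:
jog_arm(
  grip=[5,5,5,5,5,5,5,5],
  slide=[
    [0,0,0.05],
    [0,0,0.1],
    [0,0,0.15],
    [0,0,0.15],
    [0,0,0.15],
    [0,0,0.15],
    [0,0,0.15],
    [0,0,0.15],
  ],
  roll=[0,0,0,0,0,0,0,0],
)

```text
t: 26.9
position: [0.6742, 0.003, 0.0874]
ee_rot: [0.0, 0.707, 0.707, 0.0]
wrist_force: [-2.4, 0.8, 5.5]
finger_gap: 0.689
grasp_force: 44.4
```

Emit:
jog_arm(
  grip=[5.9,6.2,6.6,7,7.5,8,8,8],
  slide=[
    [0,0,0],
    [0,0,0],
    [0,0,0],
    [0,0,0],
    [0,0,0],
    [0,0,0],
    [0,0,0],
    [0,0,0],
  ],
  roll=[0,0,0,0,0,0,0,0],
)

```text
t: 27.9
position: [0.674, 0.0031, 0.0865]
ee_rot: [0.0, 0.707, 0.707, 0.0]
wrist_force: [0.2, -0.3, 0.3]
finger_gap: 0.936
grasp_force: 0.0
```

Emit:
jog_arm(
  grip=[8,8.5,8.5,8.5,8.5,8.5,8.5,8.5],
  slide=[
    [0,0,-0.5],
    [0,0,-2],
    [0,0,-4],
    [0,0,-6],
    [0,0,-7],
    [1,-1.2,-7],
    [3.5,-4,-7],
    [7,-8,-7],
  ],
  roll=[0,0,0,0,0,0,0,0],
)

```text
t: 28.9
position: [0.5941, 0.0726, 0.1567]
ee_rot: [0.001, 0.708, 0.706, 0.0]
wrist_force: [-0.1, 0.1, 0.2]
finger_gap: 1.0
grasp_force: 0.0
```

Emit:
jog_arm(
  grip=[8.5,8.5,8.5,8.5,8.5,8.5,8.5,8.5],
  slide=[
    [3.5,-4,0],
    [6.5,-7,0],
    [9.5,-10.5,0],
    [12,-13,0],
    [12,-13,0],
    [12,-13,0],
    [12,-13,0],
    [12,-13,0],
  ],
  roll=[0,0,0,0,0,0,0,0],
)

```text
t: 29.9
position: [0.4649, 0.1923, 0.1565]
ee_rot: [0.0, 0.708, 0.706, -0.0]
wrist_force: [-0.6, 0.6, 1.1]
finger_gap: 0.994
grasp_force: 0.0
```

```bash
python3 - <<'E'
from h import *
delta(.397,.270,.15)
f=manip.grab_frame("side")
print("green",redge(f,60,155,190,300,345)); print("yellow",redge(f,23,177,205,300,345))
h=cv2.cvtColor(f["pixels"],cv2.COLOR_RGB2HSV).astype(int)
m=((h[...,0]>155)&(h[...,0]<178)&(h[...,1]>120))[190:235,140:200].astype(np.uint8)
n,l,st,c=cv2.connectedComponentsWithStats(m); print("pink",[(s.tolist(),q.round(1)) for s,q in zip(st[1:],c[1:]) if s[4]>15])
for z in(0,.008,.013,.066): print(z,proj(f,[.397,.27,z]).round(1))
a=f["pixels"][125:245,250:370,::-1]; b=f["pixels"][150:240,130:220,::-1]
cv2.imwrite("pics/k.png",np.hstack([cv2.resize(a,(400,400)),cv2.resize(b,(400,400))]))
E
```

```text
t 29.9 pos [0.4649 0.1923 0.1565] tool z [ 0. -0. -1.] y [ 1.    -0.003  0.   ] delta cm [ 7.75 -6.82  0.64] roll -0.003 gap 8.49 F [-0.6  0.6  1.1] q7 -0.25
green ([310, 309, 308, 307, 307, 307, 307, 307, 307, 307, 308, 308, 308, 307, 307, 308, 309, 311], [325, 326, 327, 327, 327, 327, 327, 327, 327, 327, 326, 326, 326, 327, 326, 326, 325, 323])
yellow ([306, 306, 306, 306, 306, 306, 306, 306, 306, 306, 306, 307, 308, 310], [326, 326, 327, 326, 326, 326, 326, 326, 326, 326, 327, 326, 325, 323])
pink [([20, 21, 21, 8, 69], array([30.7, 25.5]))]
0 [171.6 216.6]
0.008 [171.2 213.9]
0.013 [170.9 212.3]
0.066 [168.3 194.4]
```

View pics/k.png

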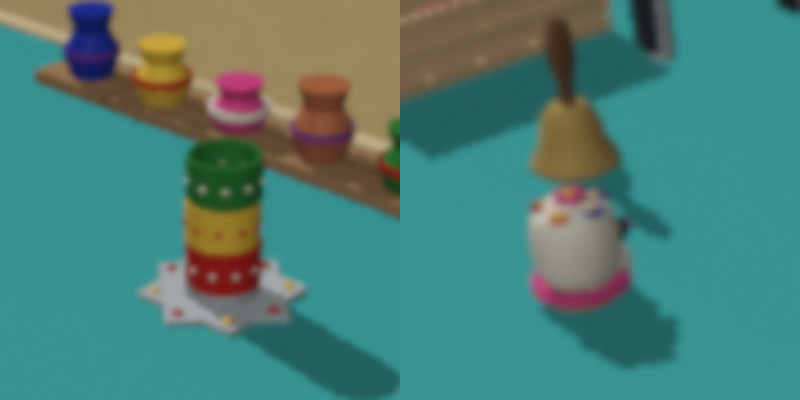

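The stack stands straight: left crop, green (225,175), yellow (222,225), red (222,270). The skull's pink collar (raw columns 160–181, centre 170.5) matches the top-view fix, which predicts column 171. I approach the skull.

Emit:
jog_arm(
  grip=[8.5,8.5,8.5,8.5,8.5,8.5,8.5,8.5],
  slide=[
    [2,-1.7,0],
    [4.5,-4,0],
    [6.8,-6,0],
    [7.7,-6.7,0.5],
    [7.7,-6.7,2.5],
    [7.7,-6.7,4],
    [7.7,-6.7,5],
    [7.7,-6.7,5],
  ],
  roll=[0,0,0,0,0,0,0,0],
)

```text
t: 30.95
position: [0.3975, 0.2695, 0.1058]
ee_rot: [0.0, 0.708, 0.706, -0.001]
wrist_force: [0.1, -0.3, -0.2]
finger_gap: 0.995
grasp_force: 0.0
```

```bash
python3 -c "
from h import *
delta(.397,.270,.014)"
```

```text
t 30.95 pos [0.3975 0.2695 0.1058] tool z [-0.001 -0.001 -1.   ] y [ 1.    -0.002 -0.001] delta cm [ 0.06 -0.04  9.18] roll -0.002 gap 8.49 F [ 0.1 -0.3 -0.2] q7 -0.42
```

Emit:
jog_arm(
  grip=[8.5,8.5,8.5,8.5,8.5,8.5,8.5,8.5],
  slide=[
    [0,0,1],
    [0,0,2.8],
    [0,0,4.6],
    [0,0,6.4],
    [0,0,8],
    [0,0,8.9],
    [0,0,9.2],
    [0,0,9.2],
  ],
  roll=[0,0,0,0,0,0,0,0],
)

```text
t: 31.95
position: [0.3975, 0.2704, 0.0147]
ee_rot: [0.0, 0.707, 0.707, 0.0]
wrist_force: [-0.2, -0.1, -0.4]
finger_gap: 0.996
grasp_force: 0.0
```

Emit:
jog_arm(
  grip=[4.5,4.5,4.5,4.5,4.5,4.5,4.5,4.5],
  slide=[
    [0,0,0],
    [0,0,0],
    [0,0,0],
    [0,0,0],
    [0,0,0],
    [0,0,0],
    [0,0,0],
    [0,0,0],
  ],
  roll=[0,0,0,0,0,0,0,0],
)

```text
t: 32.95
position: [0.3974, 0.2705, 0.0153]
ee_rot: [-0.0, 0.707, 0.707, 0.0]
wrist_force: [-1.2, -1.4, 6.1]
finger_gap: 0.611
grasp_force: 41.4
```

```bash
python3 - <<'E'
from h import *
delta(.6741,.003,.18)
f=manip.grab_frame("side")
cv2.imwrite("pics/l.png",cv2.resize(f["pixels"][130:240,110:230,::-1],None,fx=5,fy=5))
E
```

```text
t 32.95 pos [0.3974 0.2705 0.0153] tool z [ 0.     0.001 -1.   ] y [ 1.    -0.001  0.   ] delta cm [-26.72  27.7  -16.48] roll -0.001 gap 5.22 F [-1.2 -1.4  6.1] q7 -0.36
```

View pics/l.png

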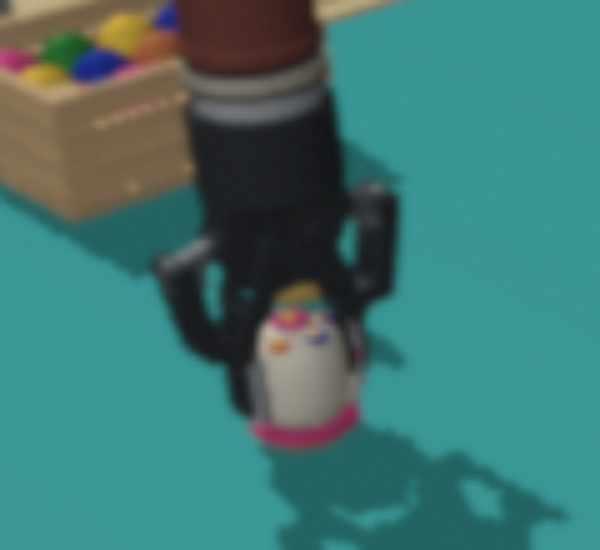

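The skull is gripped: the opening reads 5.22 cm against 5.3, it is level, and the collar at crop (305,430) is clear of the fingertips. I lift and carry it.

Emit:
jog_arm(
  grip=[4.5,4.5,4.5,4.5,4.5,4.5,4.5,4.5],
  slide=[
    [0,0,-1],
    [0,0,-3],
    [0,0,-5.5],
    [0,0,-8.5],
    [0,0,-11.5],
    [0,0,-14.5],
    [0,0,-16.5],
    [0,0,-16.5],
  ],
  roll=[0,0,0,0,0,0,0,0],
)

```text
t: 34.0
position: [0.3978, 0.2707, 0.1809]
ee_rot: [0.0, 0.707, 0.707, 0.002]
wrist_force: [0.5, -0.1, -1.9]
finger_gap: 0.607
grasp_force: 42.2
```

Emit:
jog_arm(
  grip=[4.5,4.5,4.5,4.5,4.5,4.5,4.5,4.5],
  slide=[
    [-1,1,0],
    [-3,3,0],
    [-5.5,5.7,0],
    [-8.2,8.5,0],
    [-11,11.4,0],
    [-13.5,14,0],
    [-15,15.5,0],
    [-15.5,16,0],
  ],
  roll=[0,0,0,0,0,0,0,0],
)

```text
t: 35.0
position: [0.5573, 0.1135, 0.1785]
ee_rot: [-0.0, 0.708, 0.706, -0.001]
wrist_force: [0.0, 0.1, -1.8]
finger_gap: 0.609
grasp_force: 42.2
```

Emit:
jog_arm(
  grip=[4.5,4.5,4.5,4.5,4.5,4.5,4.5,4.5],
  slide=[
    [-1.2,1.3,0],
    [-3.5,3.6,0],
    [-6,6.3,0],
    [-8.5,8.8,0],
    [-10.3,10.8,0],
    [-11.1,11.6,0],
    [-11.2,11.7,0],
    [-11.2,11.7,0],
  ],
  roll=[0,0,0,0,0,0,0,0],
)

```text
t: 36.0
position: [0.6733, 0.0048, 0.1793]
ee_rot: [-0.001, 0.707, 0.707, 0.0]
wrist_force: [0.2, 0.8, -1.9]
finger_gap: 0.607
grasp_force: 42.2
```

Emit:
jog_arm(
  grip=[4.5,4.5,4.5,4.5,4.5,4.5,4.5,4.5],
  slide=[
    [0,0,0],
    [0,0,0.5],
    [0,0,1.2],
    [0,0,2],
    [0,0,2.7],
    [0,0,3],
    [0,0,3],
    [0,0,3],
  ],
  roll=[0,0,0,0,0,0,0,0],
)

```text
t: 37.0
position: [0.6743, 0.003, 0.1498]
ee_rot: [0.0, 0.707, 0.707, 0.0]
wrist_force: [0.0, -0.3, -1.2]
finger_gap: 0.604
grasp_force: 42.2
```

```bash
python3 - <<'E'
from h import *
delta(.674,.0031,.13)
f=manip.grab_frame("side")
print("green",redge(f,60,155,190,300,345)); print("pink",redge(f,168,140,175,295,345))
p=manip.get_obs()["position"]; z=p[2]-.0147
print(proj(f,[p[0],p[1],z+.0105]),proj(f,[.674,.003,.1]))
cv2.imwrite("pics/n.png",cv2.resize(f["pixels"][110:230,255:375,::-1],None,fx=5,fy=5))
E
```

```text
t 37.0 pos [0.6743 0.003  0.1498] tool z [ 0.001 -0.    -1.   ] y [ 1.    -0.001  0.001] delta cm [ 0.01 -0.03  1.98] roll -0.001 gap 5.16 F [ 0.  -0.3 -1.2] q7 0.13
green ([309, 308, 307, 307, 307, 307, 307, 307, 307, 308, 308, 308, 307, 307, 307, 308, 309, 311], [326, 327, 327, 327, 327, 327, 327, 327, 327, 326, 326, 322, 327, 327, 326, 326, 325, 323])
pink ([305, 306, 307, 309, 311], [328, 327, 326, 324, 322])
[317.21422351 162.17573083] [316.91511219 178.80082704]
```

View pics/n.png

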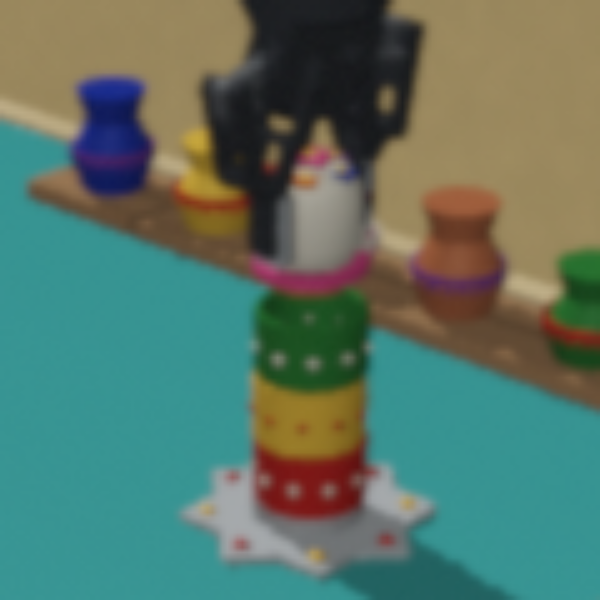

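The skull hangs level at crop (315,220), over green at (310,335): raw columns 316.5 and 317. I lower it.

Emit:
jog_arm(
  grip=[4.5,4.5,4.5,4.5,4.5,4.5,4.5,4.5],
  slide=[
    [0,0,0.3],
    [0,0,0.7],
    [0,0,1.1],
    [0,0,1.4],
    [0,0,1.7],
    [0,0,1.85],
    [0,0,1.9],
    [0,0,1.9],
  ],
  roll=[0,0,0,0,0,0,0,0],
)

```text
t: 38.05
position: [0.6741, 0.003, 0.1306]
ee_rot: [0.0, 0.707, 0.707, 0.0]
wrist_force: [0.5, -0.0, -1.5]
finger_gap: 0.609
grasp_force: 42.2
```

Emit:
jog_arm(
  grip=[4.5,4.5,4.5,4.5,4.5,4.5,4.5,4.5],
  slide=[
    [0,0,0.05],
    [0,0,0.1],
    [0,0,0.15],
    [0,0,0.2],
    [0,0,0.2],
    [0,0,0.2],
    [0,0,0.2],
    [0,0,0.2],
  ],
  roll=[0,0,0,0,0,0,0,0],
)

```text
t: 39.05
position: [0.6741, 0.003, 0.1293]
ee_rot: [0.0, 0.707, 0.707, 0.0]
wrist_force: [-3.0, 0.8, 5.8]
finger_gap: 0.605
grasp_force: 42.8
```

Contact at z 0.129, as expected. I release and rise.

Emit:
jog_arm(
  grip=[5.2,5.5,5.9,6.4,7,7.6,8,8],
  slide=[
    [0,0,0],
    [0,0,0],
    [0,0,0],
    [0,0,0],
    [0,0,0],
    [0,0,0],
    [0,0,0],
    [0,0,0],
  ],
  roll=[0,0,0,0,0,0,0,0],
)

```text
t: 40.05
position: [0.674, 0.0031, 0.1285]
ee_rot: [0.0, 0.707, 0.707, 0.0]
wrist_force: [-0.5, 0.0, -0.4]
finger_gap: 0.935
grasp_force: 0.0
```

Emit:
jog_arm(
  grip=[8,8.5,8.5,8.5,8.5,8.5,8.5,8.5],
  slide=[
    [0,0,-0.5],
    [0,0,-2],
    [0,0,-4],
    [0,0,-6],
    [0,0,-8],
    [0,0,-9.5],
    [0,0,-10],
    [0,0,-10],
  ],
  roll=[0,0,0,0,0,0,0,0],
)

```text
t: 41.05
position: [0.6739, 0.0031, 0.2286]
ee_rot: [-0.0, 0.707, 0.707, 0.0]
wrist_force: [-0.4, -0.2, 0.2]
finger_gap: 0.994
grasp_force: 0.0
```

```bash
python3 - <<'E'
from h import *
delta(.674,.003,.23)
f=manip.grab_frame("side")
for n,h,a,b in(("pink",168,150,180),("green",60,155,190),("yellow",23,177,205),("red",0,197,214)): print(n,redge(f,h,a,b,300,345))
cv2.imwrite("pics/p.png",cv2.resize(f["pixels"][110:230,255:375,::-1],None,fx=5,fy=5))
E
```

```text
t 41.05 pos [0.6739 0.0031 0.2286] tool z [ 0.  0. -1.] y [ 1.    -0.001  0.   ] delta cm [-0.01  0.01 -0.14] roll -0.001 gap 8.49 F [-0.4 -0.2  0.2] q7 0.11
pink ([306, 306, 307, 308, 310], [327, 327, 326, 325, 322])
green ([307, 307, 308, 308, 308, 307, 307, 307, 308, 309, 311], [326, 327, 326, 326, 326, 327, 321, 326, 326, 325, 323])
yellow ([306, 306, 306, 306, 306, 306, 306, 306, 306, 306, 306, 306, 308, 310], [326, 326, 327, 326, 326, 326, 326, 326, 326, 326, 327, 326, 325, 323])
red ([307, 307, 307, 307, 309, 309, 308, 307, 307, 308, 309, 311], [326, 326, 327, 327, 325, 324, 326, 326, 326, 326, 325, 323])
```

View pics/p.png

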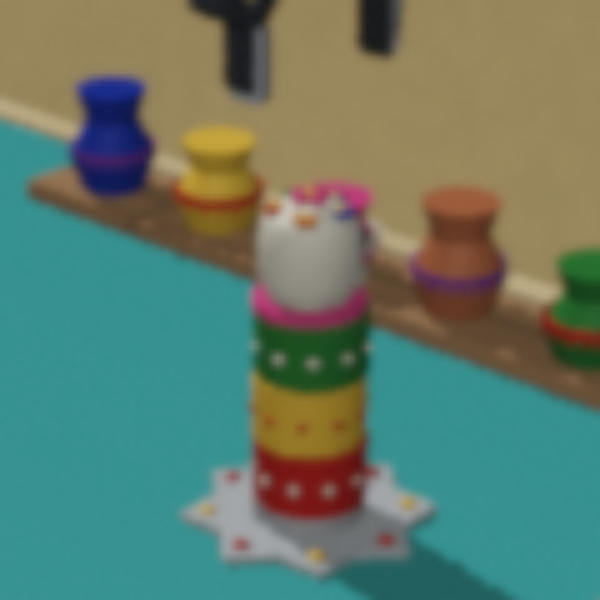

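The tower is complete, upright and centred: skull (310,260), green (310,350), yellow (310,415), red (310,480), with the gripper well clear. I hand it in.

```bash
python3 -c "
from rig import manip
print(manip.job_done())"
```

```text
the job is handed in; nothing more can be done
None
```

The red, yellow and green cups and the skull are stacked level and centred on the star holder, released, and I handed the job in at about 41 s of the 118 s; no verdict came back, and I never moved near the blue cup, bell, donkey or candle.

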